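# Load the slide reader and latch its drawer

### The arm

A 7-joint arm with a two-finger parallel gripper is mounted at the origin on a cart in front of the work surface, level with it; the furniture and walls round the work are solid. World frame = base frame: x ahead of the robot, y to its left, z up, the work surface at z = 0. Lengths are in m, angles in rad, forces in N, time in s.
With the tool pointing down it reaches from about 0.4 to 0.85 m from the base axis. Payload 10.4 kg.
Tool frame: the origin (TCP) lies at the very end of the fingers, on their centre line; the grasp point (between the pads) lies r.hold_point_z behind it (r.hold_point_z is the distance from the TCP to the grasp point, in m); z points along the fingers, y is the direction in which the jaws open and shut (so a half turn about z gives the same grasp; the last joint's range is limited). The gripper opens to 87 mm and grips with 3 to 60 N. Pads are 19 mm wide; open, the fingers measure 117 mm over their backs; the gripper's body (75 mm by 190 mm) begins 51 mm behind the grasp point.
Start: joints at [-1.128, 0.332, -0.065, 1.46, 0.022, 1.35, -0.088], TCP at [0.281, 0.558, 0.223] pointing down, gripper open.
Joint ranges: [-2.6, 2.6], [-0.5, 2.12], [-1.47, 1.34], [0.16, 2.42], [-1.27, 4.41], [0.06, 2.06], [-2.6, 2.6]. Speed limits (rad/s): [2.22, 2.22, 2.79, 2.79, 3.14, 3.14, 3.14].

### API

Orientations are given as a unit quaternion [x, y, z, w].
In Python, from bench import r gives the robot as it stands.
- The arm moves only by the tool send_rows, never from a script. Its argument "commands" is a list of rows, each a list of 7 numbers: the shift along the world's x, y, z normalised to -1 to 1, where 1 is 0.03 m, then the turn, a rotation vector about the world's x, y, z normalised to -1 to 1, where 1 is 5 degrees, then the gripper command: -1 is fully open, 1 is shut, values between are in proportion. In form: [[tx, ty, tz, ax, ay, az, jaw], ...]. A call has 1 to 10 rows; each row shifts and turns the pose as measured when the row begins; what a row does not reach is not made up. A row lasts 1/12 s, in which the tool goes at most 41.7 mm and 7.16 degrees, less where a joint would pass 70% of its speed; a pose out of reach is approached as far as the arm can. A call with a number of a shift or a turn outside -1 to 1 is refused whole. A call with a gripper value outside its range is refused whole. The fingers move at their own pace and stop on an object; "grip_force" is the grip in N (left out, the last holds). Time passes only in rows, so rows that do not move let the fingers close. It gives the time, the measured TCP pose, the force and the opening at its end, in the units of the state.
- r.read_state(): the state, without advancing time (a new reading comes with each control period).
- r.camera(name): name is "scene" or "top"; returns the picture (400x640x3 uint8, blue, green, red); there is no depth.
- r.calibration(name): a dict with "K" (3x3 intrinsics, pixels), "dist" ([k1, k2, p1, p2, k3] as OpenCV has them; the pictures are not rectified), "R" (3x3) and "t" (3): a world point X has camera coordinates R X + t. Camera axes: x right, y down, z forward; pixel columns grow to the right and rows downward; lengths in m; the calibration is good to about 2 mm. A picture is of the moment at which its call begins. calibration takes no time and is no camera call.
- r.close_job(): hands the job in, once; it reports no verdict.
The state is a dict: "time": time; "joint_positions": joint angles; "joint_vel": joint speeds; "joint_torque": joint torques, N m; "ee_pos": TCP position; "eef_rot": TCP orientation; "ft_force": force on the tool from outside, world axes, zero at the start; "torque": the same for the moment, N m; "width": finger opening in m.
Only numpy, scipy, OpenCV 4.12 (cv2) and the standard library are available. Lean on these libraries where they do the work, as an engineer would, in place of code of your own. Each camera call takes 0.05 s, during which the arm holds its last target.

### The job

Lay the white slide box flat in the bed of the slide reader's open drawer, then press the drawer in by its front until its push-push catch takes hold, and let go of it. Press gently and feel for the catch's end stop - never force it (25 N is too much) - and make sure that the drawer has stayed in with the box in it; leave the other things on the bench alone.

Things in the scene. Friction and masses are not known exactly. Their poses are not given: they have to be found in the camera images.
- slide_box_centre (a point): centre (half-way up) of the closed white cardboard slide box, 53 (x) x 77 (y) x 22 (z) mm, loose, about 0.14 kg, lying flat on the bench; its long side is its y axis. Grip it across its 53 mm width (its x axis).
- reader: slide reader: white case 161 (x) x 116 (y) x 68 (z) mm fixed to the bench, dark display on top, slot in the front. Origin on the bench, mid-width, 75 mm behind the front face; its x axis points from the front into the case: the way the drawer is pressed in. With the drawer out, the middle of its bed is 43 mm in front of the case.
- tray_bed (a point): middle of the drawer bed's upper face, on which the box shall lie; 24 mm over the bench, moves with the drawer, axes as the reader's. The well is 84 (x) x 60 (y) mm, so the box's long side goes along x, either way round. Only its four corners have posts, 8 mm high; the middle 52 mm of its long sides are open and the floor there is 48 mm wide: room for fingers beside the box.
- tray_front (a point): middle of the front face of the drawer's upright front plate, the place to press; 32 mm over the bench, 75 mm in front of the middle of the bed, moves with the drawer. The plate is 96 mm wide, 10 mm thick, and reaches from 9 to 55 mm over the bench. In all 10 to 14 N of push reaches the catch's springy end stop and is enough.
- tray (a joint): how far the drawer is in, m; 0 = out, as at the start. A spring (3 N out, 5 N in) returns it unless caught. Press on to a springy end stop (5 N more per mm) and let go: the catch then holds it about 10 mm less deep, at 0.060 to 0.096 (not known nearer; the stop begins 9 mm deeper). Let go before the stop, or pressed to the stop a second time, it comes out again.
- slide_box: the same white slide box; this origin is under its middle
- timer: small cream bench timer, 64x68x19 mm, a bystander; origin under its middle
- slide_case: flat blue slide case with a lid, 74x94x24 mm, a bystander (larger than the white slide box); origin under its middle
- petri: covered petri dish, 93 mm across, 16 mm high, a bystander; origin under its middle
- rack: clear empty test tube rack, 54x156x66 mm, a bystander; origin under its middle
- wash_bottle: wash bottle with bent spout, 68x113x196 mm, a bystander; origin under its middle
- crucible: white crucible, 41 mm across, 34 mm high, a bystander; origin under its middle
There are look-alikes about, which are no part of the job. What is shaped like the slide_box but turquoise is not meant.

How it is judged:
On the way, in this order (a step that is already met when the one before it is completed fails the run):
1. the slide box lies in the drawer's bed, let go, with the drawer still out (x of slide_box_centre in the frame of tray_bed between -0.007 and 0.007 m and y of slide_box_centre in the frame of tray_bed between -0.007 and 0.007 m and z of slide_box_centre in the frame of tray_bed between 0.007 and 0.015 m and angle between the y axis of slide_box_centre and the x axis of tray_bed, either way round below 0.2 rad and contact force between the fingers and slide_box below 0.1 N and value of joint tray below 0.02 m), for 0.2 s.
2. the drawer has been pressed in, is let go, and stays in (value of joint tray above 0.05 m and velocity of joint tray between -0.01 and 0.01 m/s and contact force between each of the arm, the fingers and reader below 0.1 N), for 0.4 s.
At the end, for the whole second after the job is handed in: The drawer stays latched, at least 50 mm in from fully out and at rest with nothing pressing on it; the slide box lies flat in the drawer's bed, its centre within 7 mm of the bed's middle each way, its long side within 0.2 rad of the drawer's direction, at rest (x of slide_box_centre in the frame of tray_bed between -0.007 and 0.007 m and y of slide_box_centre in the frame of tray_bed between -0.007 and 0.007 m and z of slide_box_centre in the frame of tray_bed between 0.007 and 0.015 m and angle between the y axis of slide_box_centre and the x axis of tray_bed, either way round below 0.2 rad and value of joint tray above 0.05 m and velocity of joint tray between -0.01 and 0.01 m/s and linear speed of slide_box below 0.02 m/s); the robot touches nothing.
It fails at once if the reader or its drawer is pushed with more than 25 N (contact force between any of the fingers, the arm and reader above 25 N).
It fails at once if a bystander is shoved more than 25 mm (distance of any of timer, slide_case, petri, rack, wash_bottle, crucible from where it was at the start of the episode above 0.025 m).
It also fails if it takes over 56 s, if anything falls off the work surface, if the arm or the gripper's body presses on something with over 40 N, if the wrist force passes 120 N, or if a joint passes its speed limit or range.

## Working session

There is one attempt and no reset: what is moved stays moved. The work goes in short steps, Python scripts to look and compute and a tool call to move; the robot and the scene stay as the last step left them, time stands still between calls to the robot, and variables do not carry over. Pictures are saved under pics/ and viewed, and the job is handed in when it is done.

Besides the shell and the picture viewer there is one more tool, called after ">>>" by a JSON object that holds its "fn" and its "kwargs", one argument or row to a line. send_rows: Moves the arm, as the interface text tells. Scaled input: -1 to 1 covers 0.03 m each way for a shift and 5 degrees each way for a turn. Its arguments: {"type":"object","properties":{"commands":{"type":"array"},"grip_force":{"type":"number"}},"required":["commands"]}

```bash
ls; mkdir -p pics
python3 - <<'E'
from bench import r
import cv2
for n in("scene","top"):
    cv2.imwrite(f"pics/{n}0.png",r.camera(n)); print(n,r.calibration(n))
print(r.read_state(), r.hold_point_z)
E
```

```text
pics
scene {'K': array([[375.79549905,   0.        , 316.02203028],
       [  0.        , 375.79549905, 192.89163065],
       [  0.        ,   0.        ,   1.        ]]), 'dist': array([-0.00669034,  0.        ,  0.        ,  0.        ,  0.        ]), 'R': array([[ 0.72854566, -0.684891  ,  0.01206434],
       [-0.28251256, -0.31647115, -0.90555655],
       [ 0.62402554,  0.65633096, -0.424054  ]]), 't': array([-0.39273269,  0.16096309,  1.08103624])}
top {'K': array([[429.16500707,   0.        , 320.19378581],
       [  0.        , 429.16500707, 207.62636815],
       [  0.        ,   0.        ,   1.        ]]), 'dist': array([-0.07098588,  0.        ,  0.        ,  0.        ,  0.        ]), 'R': array([[-0.02159403, -0.99973241,  0.00829477],
       [-0.98421016,  0.01979937, -0.17589297],
       [ 0.17568168, -0.01196204, -0.98437435]]), 't': array([-0.0449038 ,  0.51671733,  1.47574977])}
{'time': 0.1, 'joint_positions': array([-1.12759378,  0.33276427, -0.06470766,  1.46085507,  0.02159608,
        1.34992342, -0.0885107 ]), 'joint_vel': array([-4.12786245e-04, -1.07029306e-03, -8.48137050e-04, -3.29771464e-03,
       -6.02646050e-05,  9.66359013e-05,  6.13967049e-04]), 'joint_torque': array([ 2.69613411e-04, -6.24545574e+01,  2.39118777e-02, -3.90714490e+01,
       -6.14422071e-02,  3.65369988e-02,  2.48954069e-05]), 'ee_pos': array([0.28055225, 0.55809835, 0.22186234]), 'eef_rot': array([ 2.30794167e-01,  9.73002394e-01, -6.15977234e-04, -1.19177284e-04]), 'ft_force': array([ 0.02585476, -0.46055464, -0.98240425]), 'torque': array([ 0.01390067,  0.05083549, -0.03173098]), 'width': 0.0867441453257992} 0.0187
```

View pics/scene0.png

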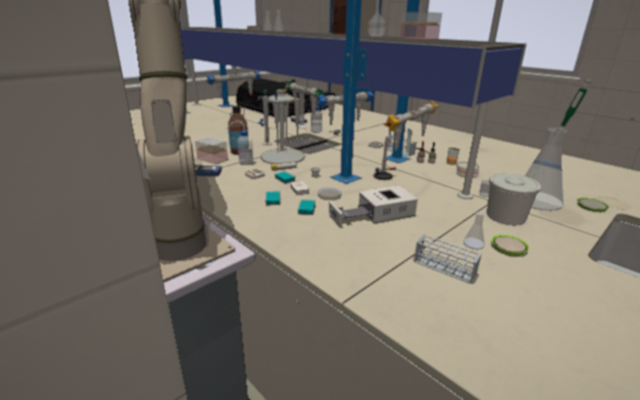

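View pics/top0.png

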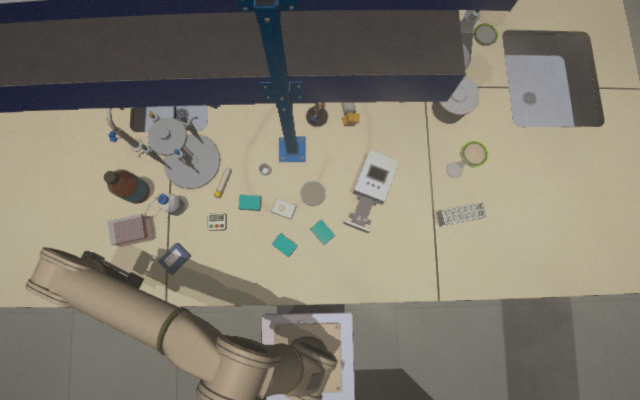

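In the top view, the candidates are the white box at (283,209), turquoise look-alikes at (250,202), (285,244) and (322,232), and the cream timer at (216,222). The reader is at (375,178) with its drawer toward (360,222). I'll confirm in an enlarged crop.

Run:
```python
import cv2
im=cv2.imread("pics/top0.png")
c=im[140:260,230:410]
cv2.imwrite("pics/crop_top.png",cv2.resize(c,None,fx=4.4,fy=4.4,interpolation=cv2.INTER_CUBIC))
im=cv2.imread("pics/scene0.png")
c=im[160:230,250:430]
cv2.imwrite("pics/crop_scene.png",cv2.resize(c,None,fx=4.4,fy=4.4,interpolation=cv2.INTER_CUBIC))
```

```text
(no output)
```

View pics/crop_top.png

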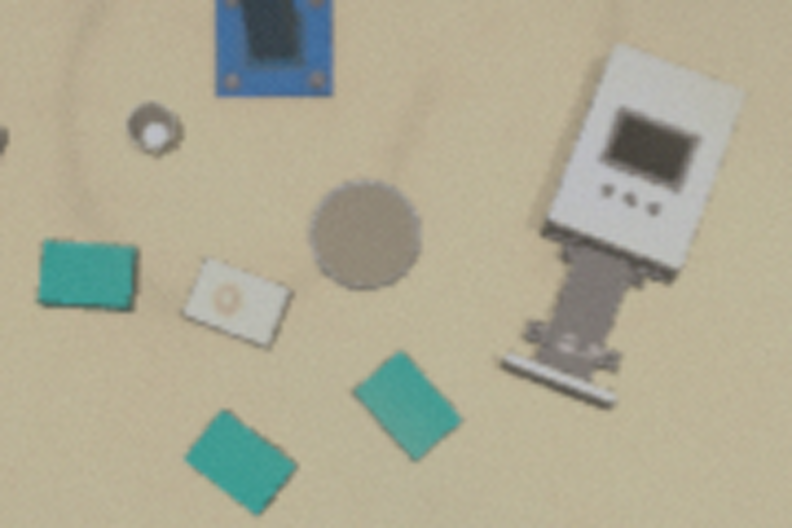

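View pics/crop_scene.png

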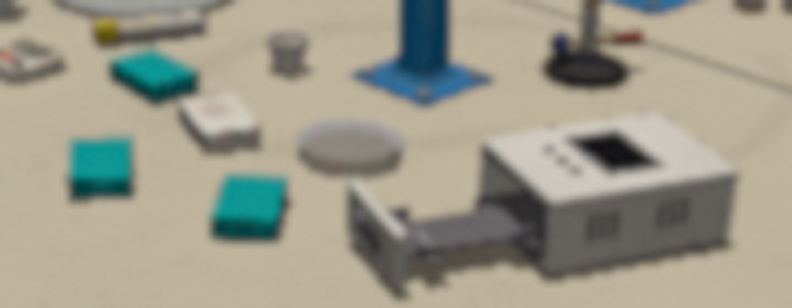

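```bash
cat > h.py <<'E'
import numpy as np, cv2
from bench import r
def ray(n,uv,z):
    c=r.calibration(n); uv=np.array(uv,float).reshape(-1,1,2)
    p=cv2.undistortPoints(uv,c["K"],c["dist"]).reshape(-1,2)
    d=np.c_[p,np.ones(len(p))]@c["R"]; o=-c["R"].T@c["t"]
    return o+d*((z-o[2])/d[:,2])[:,None]
def proj(n,X):
    c=r.calibration(n)
    return cv2.projectPoints(np.array(X,float).reshape(-1,3),cv2.Rodrigues(c["R"])[0],c["t"],c["K"],c["dist"])[0].reshape(-1,2)
def white(im,roi,smax=38,vmin=150):
    x0,y0,x1,y1=roi
    big=cv2.resize(im[y0:y1,x0:x1],None,fx=6,fy=6,interpolation=cv2.INTER_CUBIC)
    hsv=cv2.cvtColor(big,cv2.COLOR_BGR2HSV)
    m=((hsv[...,1]<smax)&(hsv[...,2]>vmin)).astype(np.uint8)*255
    m=cv2.morphologyEx(m,cv2.MORPH_OPEN,np.ones((5,5)))
    cs=cv2.findContours(m,cv2.RETR_EXTERNAL,cv2.CHAIN_APPROX_NONE)[0]
    k=max(cs,key=cv2.contourArea)
    return big,m,(cv2.convexHull(k).reshape(-1,2)+.5)/6-.5+[x0,y0]
def rect(n,pts,z):
    P=ray(n,pts,z)[:,:2]
    (c,s,a)=cv2.minAreaRect((P*1000).astype(np.float32))
    return np.array(c)/1000,s,a
E
python3 - <<'E'
from h import *
im=cv2.imread("pics/top0.png")
for nm,roi,z in(("box",(268,194,300,224),.022),("reader",(348,146,404,208),.068),("plate",(340,217,374,236),.055)):
    b,m,p=white(im,roi); cv2.imwrite(f"pics/m_{nm}.png",np.hstack([b,cv2.cvtColor(m,8)]))
    print(nm,rect("top",p,z))
    x=b.reshape(-1,3); h=cv2.cvtColor(b,cv2.COLOR_BGR2HSV).reshape(-1,3); print(np.percentile(h,[5,25,50,75,95],axis=0).tolist())
E
```

```text
box (array([0.52076996, 0.07764446]), (77.57209777832031, 55.21237564086914), 68.0378646850586)
[[20.0, 11.0, 161.0], [21.0, 26.0, 183.0], [22.0, 49.0, 186.0], [24.0, 51.0, 187.0], [34.0, 53.0, 189.0]]
reader (array([ 0.62731061, -0.25883087]), (120.0605697631836, 161.85614013671875), 67.01187896728516)
[[13.0, 3.0, 91.0], [21.0, 9.0, 175.0], [22.0, 42.0, 186.0], [26.0, 49.0, 188.0], [103.89999999999418, 52.0, 190.0]]
plate (array([ 0.44932352, -0.18354025]), (97.2307357788086, 10.008943557739258), 67.14429473876953)
[[11.0, 7.0, 114.0], [20.0, 22.0, 142.0], [22.0, 47.0, 184.0], [23.0, 49.0, 188.0], [25.0, 51.0, 189.0]]
```

>>> {"fn": "send_rows", "kwargs": {
  "commands": [
    [0.25,-1,0,0,0,-1,-1],
    [0.25,-1,0,0,0,-1,-1],
    [0.25,-1,0,0,0,-1,-1],
    [0.25,-1,0,0,0,-1,-1],
    [0.25,-1,0,0,0,-1,-1],
    [0.25,-1,0,0,0,-1,-1],
    [0.25,-1,0,0,0,-1,-1],
    [0.25,-1,0,0,0,-1,-1],
    [0.25,-1,0,0,0,-1,-1],
    [0.25,-1,0,0,0,-1,-1]
  ]
}}

```text
time: 0.93
ee_pos: [0.3505, 0.2486, 0.2155]
eef_rot: [0.631, 0.776, -0.003, -0.004]
ft_force: [1.1, 0.6, 1.8]
width: 0.0868
```

```bash
cat >> h.py <<'E'
from scipy.spatial.transform import Rotation as Ro
def st():
    s=r.read_state(); M=Ro.from_quat(s["eef_rot"]).as_matrix()
    print("t%.2f"%s["time"],"pos",s["ee_pos"].round(4),"jaw deg %.2f"%np.degrees(np.arctan2(M[1,1],M[0,1])),"z",M[:,2].round(4),"F",s["ft_force"].round(2),"w %.4f"%s["width"],"q",s["joint_positions"].round(2))
    return s
E
python3 -c "
from h import *
st()"
```

```text
t0.93 pos [0.3505 0.2486 0.2155] jaw deg 11.74 z [-9.8e-03 -1.0e-04 -1.0e+00] F [1.12 0.65 1.78] w 0.0868 q [-0.89 -0.1   0.16  1.95  0.01  1.3  -0.53]
```

>>> {"fn": "send_rows", "kwargs": {
  "commands": [
    [0.95,-0.95,-0.2,0,0,-1,-1],
    [0.95,-0.95,-0.2,0,0,-1,-1],
    [0.95,-0.95,-0.3,0,0,-1,-1],
    [0.95,-0.95,-0.5,0,0,-1,-1],
    [0.9,-0.9,-0.7,0,0,-1,-1],
    [0.6,-0.6,-0.8,0,0,-1,-1],
    [0.2,-0.2,-0.5,0,0,-0.5,-1],
    [0,0,0,0,0,0,-1]
  ]
}}

```text
time: 1.6
ee_pos: [0.5167, 0.0712, 0.1201]
eef_rot: [0.834, 0.551, 0.001, -0.002]
ft_force: [-0.6, 0.8, -0.1]
width: 0.087
```

```bash
python3 -c "
from h import *
st()
cv2.imwrite('pics/top1.png',r.camera('top')[130:270,220:420].repeat(4,0).repeat(4,1))"
```

```text
t1.60 pos [0.5167 0.0712 0.1201] jaw deg -23.08 z [-9.0e-04  3.9e-03 -1.0e+00] F [-0.57  0.77 -0.13] w 0.0870 q [-0.62  0.19  0.44  1.88 -0.1   1.09 -0.54]
```

View pics/top1.png

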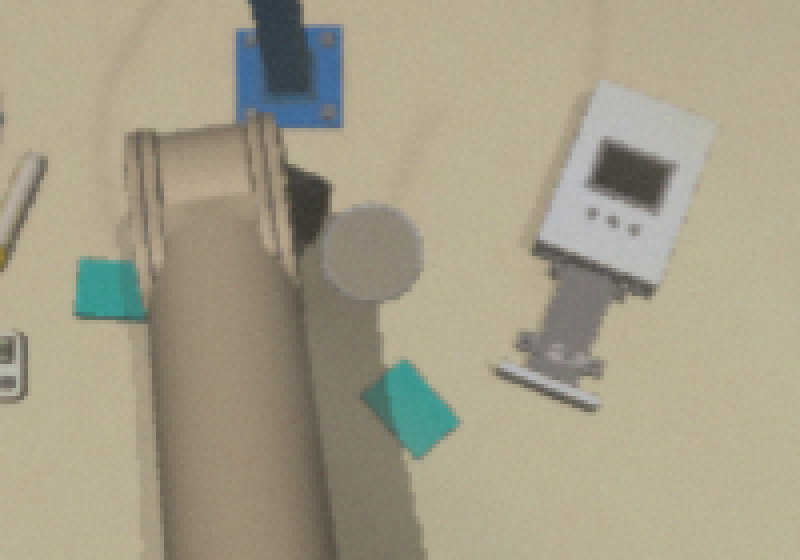

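The arm now hides the box, and the reader and drawer are unchanged. Descending.

>>> {"fn": "send_rows", "kwargs": {
  "commands": [
    [0.14,0.21,-0.5,0,0,0.2,-1],
    [0.03,0.03,-0.8,0,0,0,-1],
    [0,0,-0.8,0,0,0,-1],
    [0,0,-0.7,0,0,0,-1],
    [0,0,0,0,0,0,-1]
  ]
}}

```text
time: 2.07
ee_pos: [0.5219, 0.0859, 0.0401]
eef_rot: [0.824, 0.566, 0.005, -0.003]
ft_force: [-0.8, -0.4, 0.2]
width: 0.0872
```

```bash
python3 -c "
from h import *
st()
cv2.imwrite('pics/sc2.png',cv2.resize(r.camera('scene')[140:230,230:360],None,fx=6,fy=6))"
```

```text
t2.07 pos [0.5219 0.0859 0.0401] jaw deg -21.00 z [ 0.0043  0.0099 -0.9999] F [-0.83 -0.38  0.17] w 0.0872 q [-0.6   0.32  0.41  1.93 -0.17  0.92 -0.47]
```

View pics/sc2.png

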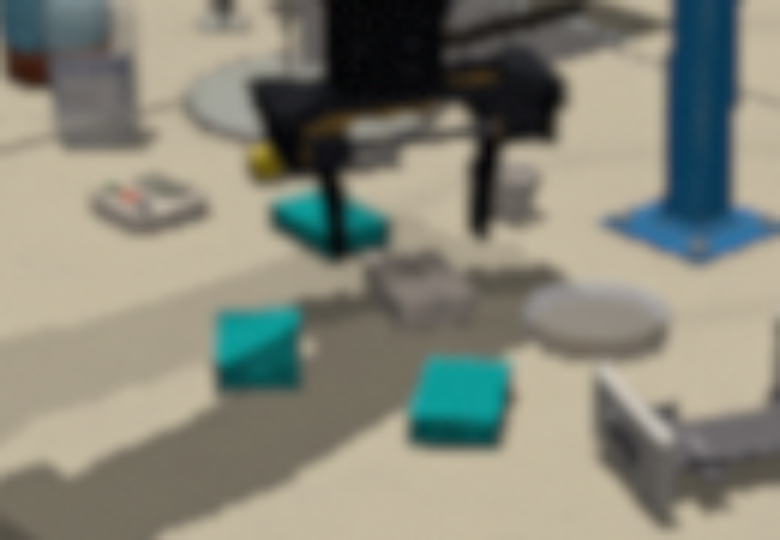

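>>> {"fn": "send_rows", "kwargs": {
  "commands": [
    [-0.04,-0.28,0,-0.11,0.05,-0.2,-1],
    [0,0,0,0,0,0,-1]
  ]
}}

```text
time: 2.28
ee_pos: [0.5225, 0.0787, 0.0451]
eef_rot: [0.829, 0.56, 0.002, 0.0]
ft_force: [0.2, 1.2, -0.8]
width: 0.087
```

```bash
python3 -c "
from h import *
st()"
```

```text
t2.28 pos [0.5225 0.0787 0.0451] jaw deg -21.90 z [ 0.0038  0.0015 -1.    ] F [ 0.16  1.18 -0.78] w 0.0870 q [-0.6   0.31  0.42  1.93 -0.16  0.93 -0.49]
```

>>> {"fn": "send_rows", "kwargs": {
  "commands": [
    [-0.05,-0.04,-0.4,0,0,0,-1],
    [0,0,-0.4,0,0,0,-1],
    [0,0,-0.3,0,0,0,-1],
    [0,0,0,0,0,0,-1],
    [0,0,0,0,0,0,-1]
  ]
}}

```text
time: 2.7
ee_pos: [0.5229, 0.0784, 0.0128]
eef_rot: [0.828, 0.56, 0.005, 0.001]
ft_force: [0.2, 0.3, 0.2]
width: 0.0872
```

```bash
python3 -c "
from h import *
st()"
```

```text
t2.70 pos [0.5229 0.0784 0.0128] jaw deg -21.85 z [ 0.0096  0.0042 -0.9999] F [0.21 0.34 0.23] w 0.0872 q [-0.58  0.36  0.4   1.95 -0.19  0.86 -0.46]
```

>>> {"fn": "send_rows", "kwargs": {
  "commands": [
    [-0.06,-0.03,-0.15,-0.05,0.11,0,-1],
    [0,0,-0.1,0,0,0,-1],
    [0,0,0,0,0,0,-1]
  ]
}}

```text
time: 2.95
ee_pos: [0.5209, 0.0773, 0.0044]
eef_rot: [0.828, 0.56, -0.001, -0.0]
ft_force: [0.0, -0.5, 0.3]
width: 0.0872
```

```bash
python3 -c "
from h import *
st()"
```

```text
t2.95 pos [0.5209 0.0773 0.0044] jaw deg -21.85 z [-1.5e-03 -8.0e-04 -1.0e+00] F [ 0.03 -0.47  0.32] w 0.0872 q [-0.58  0.37  0.4   1.95 -0.19  0.85 -0.46]
```

>>> {"fn": "send_rows", "kwargs": {
  "commands": [
    [0,0,0,0,0,0,1],
    [0,0,0,0,0,0,1],
    [0,0,0,0,0,0,1],
    [0,0,0,0,0,0,1],
    [0,0,0,0,0,0,1],
    [0,0,0,0,0,0,1],
    [0,0,0,0,0,0,1],
    [0,0,0,0,0,0,1]
  ],
  "grip_force": 15
}}

```text
time: 3.62
ee_pos: [0.5215, 0.0774, 0.005]
eef_rot: [0.828, 0.56, -0.0, 0.0]
ft_force: [0.4, -0.0, -1.0]
width: 0.052
```

```bash
python3 -c "
from h import *
st()"
```

```text
t3.62 pos [0.5215 0.0774 0.005 ] jaw deg -21.85 z [-4.e-04 -5.e-04 -1.e+00] F [ 0.38 -0.02 -0.99] w 0.0520 q [-0.58  0.37  0.4   1.95 -0.19  0.85 -0.46]
```

>>> {"fn": "send_rows", "kwargs": {
  "commands": [
    [0,0,0.5,0,0,0,1],
    [0,0,0.9,0,0,0,1],
    [0,0,0.9,0,0,0,1],
    [0,0,0.9,0,0,0,1],
    [0,-0.2,0.8,0,0,0.5,1],
    [0,-0.5,0.3,0,0,1,1],
    [0,-0.6,0,0,0,1,1],
    [0,-0.6,0,0,0,1,1],
    [0,-0.6,0,0,0,1,1],
    [0,-0.6,0,0,0,1,1]
  ]
}}

```text
time: 4.45
ee_pos: [0.5175, -0.0149, 0.1387]
eef_rot: [0.662, 0.75, -0.002, 0.001]
ft_force: [0.2, -0.3, -1.0]
width: 0.0518
```

>>> {"fn": "send_rows", "kwargs": {
  "commands": [
    [0,-0.6,0,0,0,1,1],
    [0,-0.6,0,0,0,1,1],
    [0,-0.6,0,0,0,1,1],
    [0,-0.6,0,0,0,1,1],
    [0,-0.6,0,0,0,1,1],
    [0,-0.6,0,0,0,1,1],
    [0,-0.6,0,0,0,1,1],
    [0,-0.6,0,0,0,1,1],
    [0,-0.5,0,0,0,1,1],
    [0,0,0,0,0,0,1]
  ]
}}

```text
time: 5.28
ee_pos: [0.5132, -0.1858, 0.1372]
eef_rot: [0.305, 0.952, -0.003, -0.0]
ft_force: [-0.2, -1.6, -1.3]
width: 0.0516
```

```bash
python3 -c "
from h import *
st()"
```

```text
t5.28 pos [ 0.5132 -0.1858  0.1372] jaw deg 54.53 z [-0.0024 -0.0062 -1.    ] F [-0.22 -1.56 -1.34] w 0.0516 q [-0.17  0.23  0.49  1.8  -0.11  1.13  1.31]
```

>>> {"fn": "send_rows", "kwargs": {
  "commands": [
    [0,-0.3,-0.3,0.03,0,0.8,1],
    [0,-0.3,-0.5,0.03,0,0.8,1],
    [0,-0.2,-0.5,0,0,0.6,1],
    [0,0,-0.3,0,0,0.2,1],
    [0,0,0,0,0,0,1],
    [0,0,0,0,0,0,1]
  ]
}}

```text
time: 5.78
ee_pos: [0.5127, -0.2087, 0.0869]
eef_rot: [0.204, 0.979, 0.0, -0.002]
ft_force: [0.4, -0.1, -1.1]
width: 0.052
```

```bash
python3 -c "
from h import *
st()
cv2.imwrite('pics/sc3.png',cv2.resize(r.camera('scene')[130:240,300:430],None,fx=6,fy=5))"
```

```text
t5.78 pos [ 0.5127 -0.2087  0.0869] jaw deg 66.50 z [-2.9e-03  9.0e-04 -1.0e+00] F [ 0.39 -0.13 -1.08] w 0.0520 q [-0.09  0.31  0.46  1.83 -0.16  1.04  1.59]
```

View pics/sc3.png

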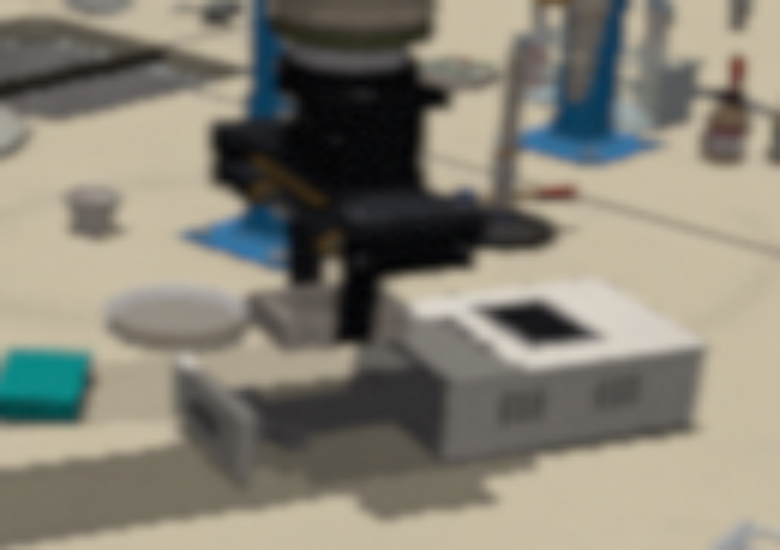

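The box is held level above the bed and the drawer is still out. Descending.

>>> {"fn": "send_rows", "kwargs": {
  "commands": [
    [0.03,-0.07,-0.4,0,-0.03,0.1,1],
    [0,0,-0.4,0,0,0,1],
    [0,0,-0.3,0,0,0,1],
    [0,0,0,0,0,0,1],
    [0,0,0,0,0,0,1]
  ]
}}

```text
time: 6.25
ee_pos: [0.5153, -0.2086, 0.0522]
eef_rot: [0.199, 0.98, 0.001, 0.001]
ft_force: [0.0, -0.6, -0.8]
width: 0.052
```

```bash
python3 -c "
from h import *
st()"
```

```text
t6.25 pos [ 0.5153 -0.2086  0.0522] jaw deg 67.02 z [ 0.0027  0.0014 -1.    ] F [ 0.   -0.57 -0.76] w 0.0520 q [-0.07  0.36  0.45  1.85 -0.19  0.97  1.63]
```

>>> {"fn": "send_rows", "kwargs": {
  "commands": [
    [-0.05,-0.08,-0.2,0,0,0,1],
    [0,0,0,0,0,0,1],
    [0,0,0,0,0,0,1]
  ]
}}

```text
time: 6.5
ee_pos: [0.5137, -0.2112, 0.0456]
eef_rot: [0.199, 0.98, 0.001, 0.001]
ft_force: [-0.5, -0.3, -1.8]
width: 0.0518
```

```bash
python3 -c "
from h import *
st()
cv2.imwrite('pics/top4.png',cv2.resize(r.camera('top')[150:250,320:420],None,fx=6,fy=6))
cv2.imwrite('pics/sc4.png',cv2.resize(r.camera('scene')[170:230,320:420],None,fx=7,fy=7))"
```

```text
t6.50 pos [ 0.5137 -0.2112  0.0456] jaw deg 67.01 z [ 0.0026  0.0014 -1.    ] F [-0.53 -0.31 -1.79] w 0.0518 q [-0.07  0.37  0.45  1.86 -0.19  0.95  1.63]
```

View pics/top4.png

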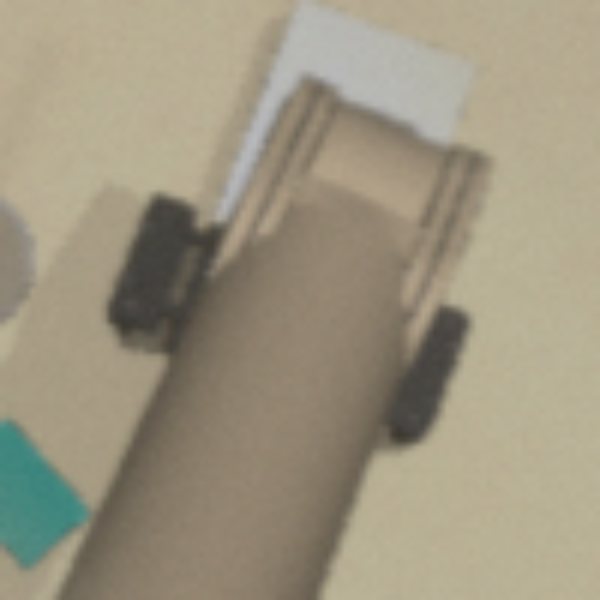

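View pics/sc4.png

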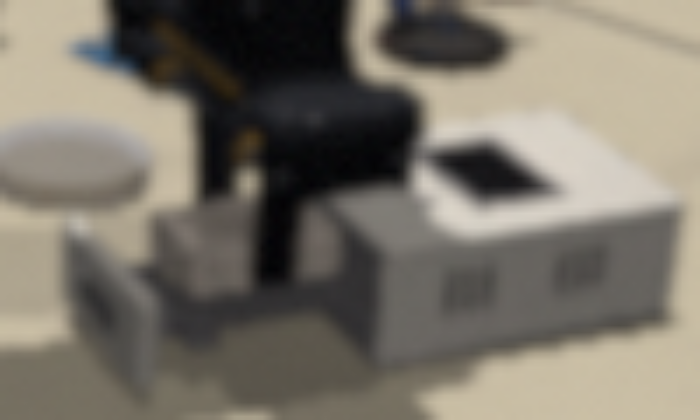

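The box sits between the case front and the plate, over the bed. Lowering it in small steps.

>>> {"fn": "send_rows", "kwargs": {
  "commands": [
    [0,0,-0.2,0,0,0,1],
    [0,0,-0.1,0,0,0,1],
    [0,0,0,0,0,0,1],
    [0,0,0,0,0,0,1]
  ]
}}

```text
time: 6.93
ee_pos: [0.5141, -0.2113, 0.0364]
eef_rot: [0.199, 0.98, 0.001, 0.002]
ft_force: [-0.2, 0.5, -2.0]
width: 0.052
```

```bash
python3 -c "
from h import *
st()"
```

```text
t6.93 pos [ 0.5141 -0.2113  0.0364] jaw deg 67.01 z [ 0.0038  0.0012 -1.    ] F [-0.22  0.46 -2.05] w 0.0520 q [-0.06  0.38  0.44  1.86 -0.2   0.93  1.64]
```

>>> {"fn": "send_rows", "kwargs": {
  "commands": [
    [0,0,-0.12,0,0.04,0,1],
    [0,0,-0.08,0,0,0,1],
    [0,0,0,0,0,0,1],
    [0,0,0,0,0,0,1]
  ]
}}

```text
time: 7.27
ee_pos: [0.5142, -0.2113, 0.0298]
eef_rot: [0.199, 0.98, 0.001, -0.0]
ft_force: [0.2, 0.2, -0.9]
width: 0.052
```

```bash
python3 -c "
from h import *
st()"
```

```text
t7.27 pos [ 0.5142 -0.2113  0.0298] jaw deg 67.01 z [ 0.      0.0013 -1.    ] F [ 0.18  0.16 -0.86] w 0.0520 q [-0.06  0.39  0.44  1.87 -0.21  0.93  1.64]
```

>>> {"fn": "send_rows", "kwargs": {
  "commands": [
    [0,0,0,0,0,0,0],
    [0,0,0,0,0,0,-0.5],
    [0,0,0,0,0,0,-1],
    [0,0,0,0,0,0,-1],
    [0,0,0,0,0,0,-1],
    [0,0,0,0,0,0,-1]
  ]
}}

```text
time: 7.77
ee_pos: [0.5151, -0.2116, 0.0308]
eef_rot: [0.199, 0.98, 0.001, 0.001]
ft_force: [0.3, -0.7, -0.5]
width: 0.0775
```

>>> {"fn": "send_rows", "kwargs": {
  "commands": [
    [0,0,0.3,0,0,0,-1],
    [0,0,0.6,0,0,0,-1],
    [0,0,0.9,0,0,0,-1],
    [0,0,0.9,0,0,0,-1],
    [-0.6,0.5,0.6,0,0,0,-1],
    [-0.9,0.8,0.3,0,0,0,-1],
    [-0.5,0.9,0,0,0,0,-1],
    [-0.2,0.9,0,0,0,0,-1],
    [0,0.8,0,0,0,0,-1],
    [0,0,0,0,0,0,-1]
  ]
}}

```text
time: 8.6
ee_pos: [0.4453, -0.0935, 0.1501]
eef_rot: [0.202, 0.979, 0.0, 0.004]
ft_force: [0.6, 1.4, 0.3]
width: 0.0871
```

```bash
python3 -c "
from h import *
st()
im=r.camera('top'); cv2.imwrite('pics/top5f.png',im)
cv2.imwrite('pics/top5.png',cv2.resize(im[150:250,320:420],None,fx=6,fy=6))
cv2.imwrite('pics/sc5.png',cv2.resize(r.camera('scene')[170:230,320:420],None,fx=7,fy=7))"
```

```text
t8.60 pos [ 0.4453 -0.0935  0.1501] jaw deg 66.63 z [ 0.0074 -0.001  -1.    ] F [0.56 1.4  0.26] w 0.0871 q [-0.27 -0.01  0.38  2.01  0.    1.13  1.27]
```

View pics/top5.png

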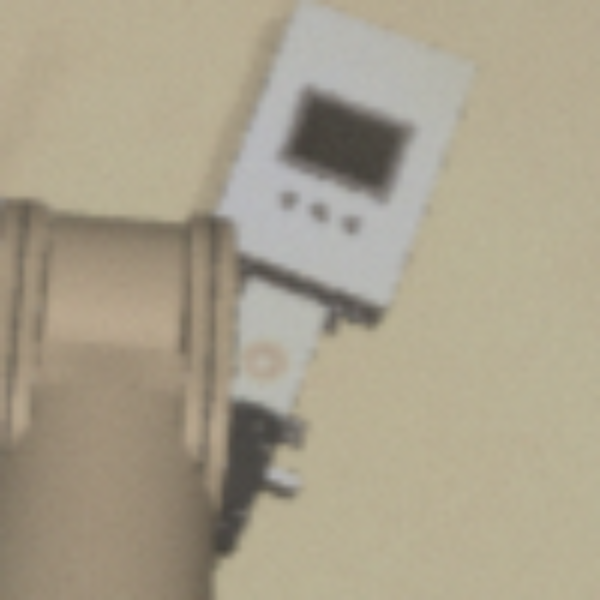

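View pics/sc5.png

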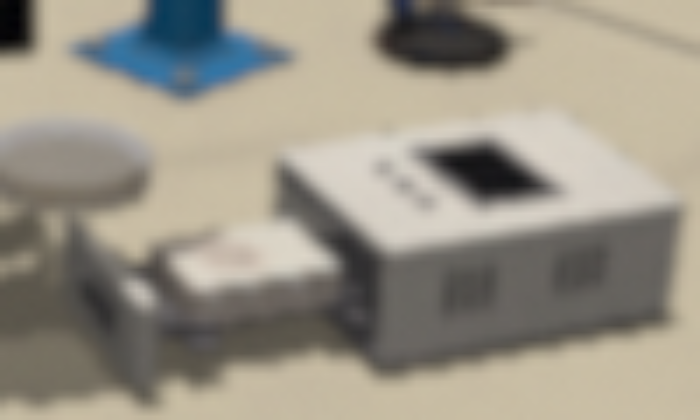

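The top and scene views show the box flat in the bed, with its label ring at about (364,210) in full-image pixels. Next, move round to the front and shut the fingers.

>>> {"fn": "send_rows", "kwargs": {
  "commands": [
    [-0.35,-0.2,0,0,0,0,1],
    [-0.4,-0.5,0,0,0,0,1],
    [-0.4,-0.6,0,0,0,0,1],
    [-0.3,-0.6,0,0,0,0,1],
    [0,-0.3,0,0,0,0,1],
    [0,0,0,0,0,0,1],
    [0,0,0,0,0,0,1],
    [0,0,0,0,0,0,1]
  ]
}}

```text
time: 9.37
ee_pos: [0.3944, -0.176, 0.1503]
eef_rot: [0.21, 0.978, -0.002, 0.003]
ft_force: [0.1, 0.3, -0.1]
width: 0.0416
```

```bash
python3 -c "
from h import *
st()
im=r.camera('top'); cv2.imwrite('pics/top6f.png',im)
cv2.imwrite('pics/top6.png',cv2.resize(im[150:250,320:420],None,fx=6,fy=6))"
```

```text
t9.37 pos [ 0.3944 -0.176   0.1503] jaw deg 65.71 z [ 0.0051 -0.0042 -1.    ] F [ 0.12  0.25 -0.11] w 0.0416 q [-0.18 -0.07  0.48  2.06  0.04  1.14  1.43]
```

View pics/top6.png

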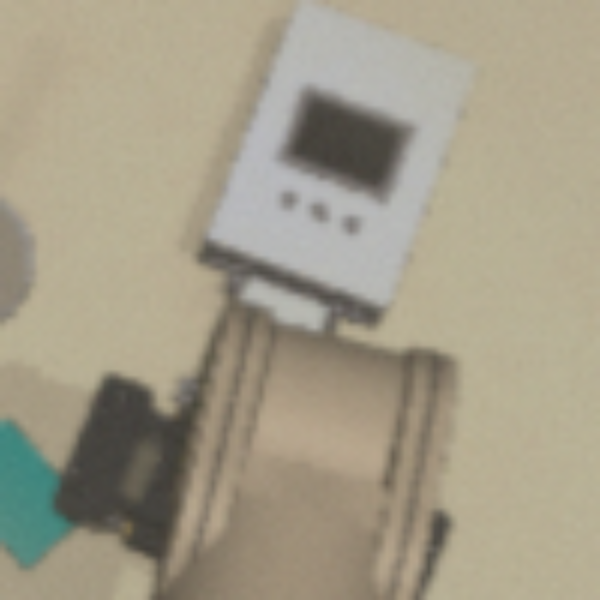

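```bash
python3 -c "
from h import *
im=r.camera('scene'); cv2.imwrite('pics/sc6f.png',im)
cv2.imwrite('pics/sc6.png',cv2.resize(im[192:228,328:378],None,fx=16,fy=16,interpolation=cv2.INTER_CUBIC))
u=np.array([np.cos(-.4007),np.sin(-.4007)]);v=np.array([-u[1],u[0]]);b=np.array([.5137,-.2108])
C=[np.r_[b+sx*.0385*u+sy*.0265*v,.046] for sx,sy in((-1,-1),(-1,1),(1,1),(1,-1))]
print(((proj('scene',C)-[328,192]+.5)*16-.5).round())
print(((proj('top',C)-[320,150]+.5)*6-.5).round())
"
```

```text
[[311. 304.]
 [205. 192.]
 [537. 139.]
 [653. 247.]]
[[285. 423.]
 [201. 390.]
 [247. 271.]
 [330. 303.]]
```

View pics/sc6.png

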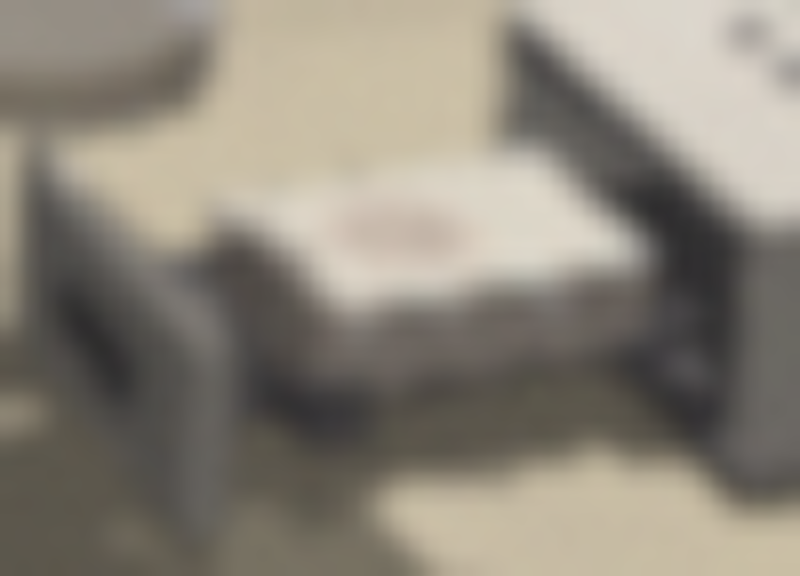

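The box lies flat, with its top corners within about 2 mm of the ideal projection. Going down in front of the plate.

>>> {"fn": "send_rows", "kwargs": {
  "commands": [
    [0.19,0.44,0,0.05,0.06,0.27,1],
    [0,0,-0.5,0,0,0,1],
    [0,0,-0.8,0,0,0,1],
    [0,0,-0.8,0,0,0,1],
    [0,0,-0.6,0,0,0,1],
    [0,0,-0.4,0,0,0,1],
    [0,0,0,0,0,0,1],
    [0,0,0,0,0,0,1]
  ]
}}

```text
time: 10.13
ee_pos: [0.4055, -0.1512, 0.0543]
eef_rot: [0.188, 0.982, 0.001, 0.0]
ft_force: [-0.7, -0.4, 0.3]
width: 0.0002
```

```bash
cat >> h.py <<'E'
u=np.array([np.cos(-.4007),np.sin(-.4007)]);v=np.array([-u[1],u[0]]);bed=np.array([.5137,-.2108])
def push():
    s=st(); d=s["ee_pos"][:2]-(bed-.075*u); f=s["ft_force"][:2]
    print("along %.1f mm lateral %.1f mm  Fpush %.2f Flat %.2f"%(d@u*1e3,d@v*1e3,-f@u,f@v))
E
python3 -c "
from h import *
push()"
```

```text
t10.13 pos [ 0.4055 -0.1512  0.0543] jaw deg 68.30 z [ 5.0e-04  2.6e-03 -1.0e+00] F [-0.66 -0.43  0.27] w 0.0002 q [-0.2   0.09  0.47  2.15 -0.05  0.91  1.5 ]
along -47.8 mm lateral 12.7 mm  Fpush 0.44 Flat -0.66
```

>>> {"fn": "send_rows", "kwargs": {
  "commands": [
    [-0.1,-0.2,-0.3,0,0,-0.2,1],
    [-0.05,-0.12,-0.3,0,0,0,1],
    [0,0,-0.2,0,0,0,1],
    [0,0,0,0,0,0,1],
    [0,0,0,0,0,0,1]
  ]
}}

```text
time: 10.55
ee_pos: [0.4028, -0.1607, 0.0301]
eef_rot: [0.196, 0.981, 0.002, 0.002]
ft_force: [-0.6, -0.9, -0.6]
width: 0.0004
```

```bash
python3 -c "
from h import *
push()"
```

```text
t10.55 pos [ 0.4028 -0.1607  0.0301] jaw deg 67.36 z [ 0.0038  0.0028 -1.    ] F [-0.56 -0.86 -0.59] w 0.0004 q [-0.18  0.13  0.48  2.17 -0.09  0.85  1.53]
along -46.7 mm lateral 2.9 mm  Fpush 0.18 Flat -1.01
```

>>> {"fn": "send_rows", "kwargs": {
  "commands": [
    [-0.04,-0.09,-0.2,0,0,-0.05,1],
    [0.2,-0.08,0,0,0,0,1],
    [0.3,-0.13,0,0,0,0,1],
    [0.2,-0.08,0,0,0,0,1],
    [0,0,0,0,0,0,1],
    [0,0,0,0,0,0,1]
  ]
}}

```text
time: 11.05
ee_pos: [0.4262, -0.1738, 0.0244]
eef_rot: [0.199, 0.98, 0.002, 0.003]
ft_force: [0.2, -0.5, 0.8]
width: 0.0007
```

```bash
python3 -c "
from h import *
push()
cv2.imwrite('pics/sc7.png',cv2.resize(r.camera('scene')[170:230,310:410],None,fx=7,fy=7))"
```

```text
t11.05 pos [ 0.4262 -0.1738  0.0244] jaw deg 67.07 z [ 0.0061  0.0025 -1.    ] F [ 0.16 -0.46  0.85] w 0.0007 q [-0.15  0.2   0.48  2.11 -0.13  0.85  1.58]
along -20.0 mm lateral -0.0 mm  Fpush -0.33 Flat -0.36
```

View pics/sc7.png

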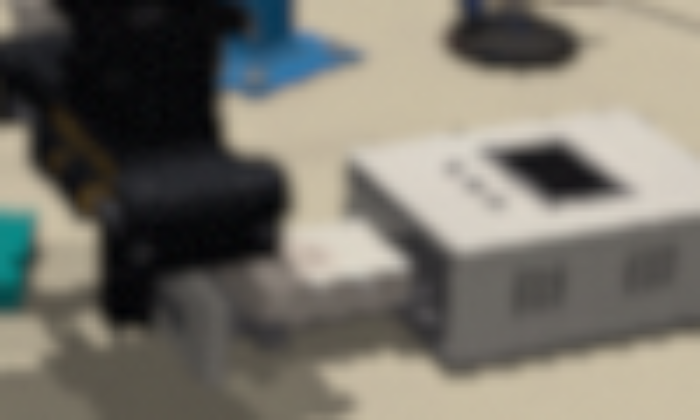

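>>> {"fn": "send_rows", "kwargs": {
  "commands": [
    [0.12,-0.05,0,0,0.05,0,1],
    [0.12,-0.05,0,0,0,0,1],
    [0.12,-0.05,0,0,0,0,1],
    [0.12,-0.05,0,0,0,0,1],
    [0.12,-0.05,0,0,0,0,1],
    [0.12,-0.05,0,0,0,0,1]
  ]
}}

```text
time: 11.6
ee_pos: [0.4473, -0.1823, 0.024]
eef_rot: [0.199, 0.98, 0.002, -0.002]
ft_force: [-3.5, 1.0, 2.3]
width: 0.0006
```

```bash
python3 -c "
from h import *
push()"
```

```text
t11.60 pos [ 0.4473 -0.1823  0.024 ] jaw deg 67.10 z [-0.0027  0.0047 -1.    ] F [-3.53  0.97  2.29] w 0.0006 q [-0.13  0.26  0.48  2.05 -0.16  0.87  1.6 ]
along 2.7 mm lateral 0.3 mm  Fpush 3.63 Flat -0.49
```

>>> {"fn": "send_rows", "kwargs": {
  "commands": [
    [0.12,-0.05,0,0,0,0,1],
    [0.12,-0.05,0,0,0,0,1],
    [0.12,-0.05,0,0,0,0,1],
    [0.12,-0.05,0,0,0,0,1],
    [0.12,-0.05,0,0,0,0,1],
    [0.12,-0.05,0,0,0,0,1],
    [0.12,-0.05,0,0,0,0,1],
    [0.12,-0.05,0,0,0,0,1],
    [0.12,-0.05,0,0,0,0,1],
    [0.12,-0.05,0,0,0,0,1]
  ]
}}

```text
time: 12.43
ee_pos: [0.4861, -0.1986, 0.0237]
eef_rot: [0.198, 0.98, 0.002, -0.003]
ft_force: [-4.0, 1.8, 4.5]
width: 0.0004
```

```bash
python3 -c "
from h import *
push()"
```

```text
t12.43 pos [ 0.4861 -0.1986  0.0237] jaw deg 67.10 z [-0.0054  0.0058 -1.    ] F [-4.04  1.78  4.5 ] w 0.0004 q [-0.1   0.35  0.47  1.94 -0.2   0.9   1.64]
along 44.8 mm lateral 0.5 mm  Fpush 4.42 Flat 0.07
```

>>> {"fn": "send_rows", "kwargs": {
  "commands": [
    [0.08,-0.035,0,0,0,0,1],
    [0.08,-0.035,0,0,0,0,1],
    [0.06,-0.026,0,0,0,0,1],
    [0.06,-0.026,0,0,0,0,1]
  ]
}}

```text
time: 12.77
ee_pos: [0.4956, -0.2026, 0.0235]
eef_rot: [0.198, 0.98, 0.002, -0.003]
ft_force: [-4.4, 2.1, 3.3]
width: 0.0003
```

```bash
python3 -c "
from h import *
push()"
```

```text
t12.77 pos [ 0.4956 -0.2026  0.0235] jaw deg 67.11 z [-0.0058  0.006  -1.    ] F [-4.4   2.12  3.26] w 0.0003 q [-0.09  0.37  0.47  1.92 -0.21  0.91  1.65]
along 55.1 mm lateral 0.5 mm  Fpush 4.88 Flat 0.23
```

>>> {"fn": "send_rows", "kwargs": {
  "commands": [
    [0.05,-0.02,0,0,0,0,1],
    [0.05,-0.02,0,0,0,0,1]
  ]
}}

```text
time: 12.93
ee_pos: [0.4988, -0.2039, 0.0235]
eef_rot: [0.198, 0.98, 0.002, -0.004]
ft_force: [-5.2, 2.4, 3.4]
width: 0.0003
```

>>> {"fn": "send_rows", "kwargs": {
  "commands": [
    [0.05,-0.02,0,0,0,0,1],
    [0.05,-0.02,0,0,0,0,1]
  ]
}}

```text
time: 13.1
ee_pos: [0.5019, -0.2052, 0.0235]
eef_rot: [0.198, 0.98, 0.002, -0.004]
ft_force: [-4.8, 2.4, 3.1]
width: 0.0007
```

```bash
python3 -c "
from h import *
push()"
```

```text
t13.10 pos [ 0.5019 -0.2052  0.0235] jaw deg 67.11 z [-0.0062  0.0062 -1.    ] F [-4.78  2.45  3.06] w 0.0007 q [-0.09  0.39  0.46  1.9  -0.22  0.91  1.65]
along 62.0 mm lateral 0.5 mm  Fpush 5.36 Flat 0.39
```

>>> {"fn": "send_rows", "kwargs": {
  "commands": [
    [0.05,-0.02,0,0,0,0,1],
    [0.05,-0.02,0,0,0,0,1]
  ]
}}

```text
time: 13.27
ee_pos: [0.5051, -0.2066, 0.0235]
eef_rot: [0.198, 0.98, 0.002, -0.004]
ft_force: [-4.7, 2.2, 3.2]
width: 0.0002
```

>>> {"fn": "send_rows", "kwargs": {
  "commands": [
    [0.05,-0.02,0,0,0,0,1],
    [0.05,-0.02,0,0,0,0,1]
  ]
}}

```text
time: 13.43
ee_pos: [0.5078, -0.2077, 0.0234]
eef_rot: [0.198, 0.98, 0.003, -0.004]
ft_force: [-9.3, 4.5, 8.6]
width: 0.0005
```

```bash
python3 -c "
from h import *
push()"
```

```text
t13.43 pos [ 0.5078 -0.2077  0.0234] jaw deg 67.10 z [-0.0076  0.0068 -0.9999] F [-9.35  4.53  8.57] w 0.0005 q [-0.08  0.4   0.46  1.88 -0.22  0.92  1.66]
along 68.3 mm lateral 0.6 mm  Fpush 10.37 Flat 0.52
```

>>> {"fn": "send_rows", "kwargs": {
  "commands": [
    [0.05,-0.02,0,0,0,0,1]
  ]
}}

```text
time: 13.52
ee_pos: [0.5089, -0.2082, 0.0233]
eef_rot: [0.199, 0.98, 0.003, -0.005]
ft_force: [-6.9, 2.3, 4.2]
width: 0.0005
```

```bash
python3 -c "
from h import *
push()"
```

```text
t13.52 pos [ 0.5089 -0.2082  0.0233] jaw deg 67.09 z [-0.0086  0.0073 -0.9999] F [-6.94  2.29  4.24] w 0.0005 q [-0.08  0.4   0.46  1.88 -0.23  0.92  1.66]
along 69.5 mm lateral 0.6 mm  Fpush 7.28 Flat -0.60
```

>>> {"fn": "send_rows", "kwargs": {
  "commands": [
    [0.05,-0.02,0,0,0,0,1]
  ]
}}

```text
time: 13.6
ee_pos: [0.5097, -0.2085, 0.0232]
eef_rot: [0.199, 0.98, 0.003, -0.006]
ft_force: [-10.6, 4.7, 7.9]
width: 0.0007
```

```bash
python3 -c "
from h import *
push()"
```

```text
t13.60 pos [ 0.5097 -0.2085  0.0232] jaw deg 67.10 z [-0.0104  0.0081 -0.9999] F [-10.64   4.73   7.85] w 0.0007 q [-0.08  0.41  0.46  1.87 -0.23  0.93  1.66]
along 70.4 mm lateral 0.6 mm  Fpush 11.64 Flat 0.21
```

>>> {"fn": "send_rows", "kwargs": {
  "commands": [
    [0.04,-0.016,0,0,0,0,1]
  ]
}}

```text
time: 13.68
ee_pos: [0.5098, -0.2085, 0.0229]
eef_rot: [0.199, 0.98, 0.003, -0.007]
ft_force: [-11.2, 5.1, 7.5]
width: 0.0008
```

```bash
python3 -c "
from h import *
push()"
```

```text
t13.68 pos [ 0.5098 -0.2085  0.0229] jaw deg 67.09 z [-0.013   0.0094 -0.9999] F [-11.23   5.15   7.51] w 0.0008 q [-0.08  0.41  0.46  1.87 -0.23  0.93  1.66]
along 70.6 mm lateral 0.6 mm  Fpush 12.35 Flat 0.36
```

>>> {"fn": "send_rows", "kwargs": {
  "commands": [
    [0.05,-0.02,0,0,0,0,1]
  ]
}}

```text
time: 13.77
ee_pos: [0.5099, -0.2085, 0.0225]
eef_rot: [0.199, 0.98, 0.004, -0.009]
ft_force: [-12.1, 4.9, 7.2]
width: 0.0004
```

```bash
python3 -c "
from h import *
push()"
```

```text
t13.77 pos [ 0.5099 -0.2085  0.0225] jaw deg 67.09 z [-0.0162  0.0109 -0.9998] F [-12.09   4.87   7.22] w 0.0004 q [-0.08  0.41  0.46  1.87 -0.23  0.93  1.66]
along 70.6 mm lateral 0.6 mm  Fpush 13.03 Flat -0.23
```

The push stands at 13 N with no further travel, so this is the end stop. Backing off smoothly.

>>> {"fn": "send_rows", "kwargs": {
  "commands": [
    [-0.09,0.04,0,0,0,0,1],
    [-0.1,0.04,0,0,0,0,1],
    [-0.1,0.04,0,0,0,0,1],
    [-0.1,0.04,0,0,0,0,1],
    [-0.12,0.05,0,0,0,0,1],
    [-0.15,0.06,0,0,0,0,1],
    [-0.2,0.08,0,0,0,0,1],
    [-0.3,0.13,0,0,0,0,1],
    [0,0,0,0,0,0,1],
    [0,0,0,0,0,0,1]
  ]
}}

```text
time: 14.6
ee_pos: [0.4754, -0.1941, 0.0233]
eef_rot: [0.198, 0.98, 0.003, -0.006]
ft_force: [0.0, -0.5, -0.2]
width: 0.0006
```

```bash
python3 -c "
from h import *
push()
cv2.imwrite('pics/sc8.png',cv2.resize(r.camera('scene')[170:230,310:410],None,fx=7,fy=7))"
```

```text
t14.60 pos [ 0.4754 -0.1941  0.0233] jaw deg 67.10 z [-0.0098  0.0083 -0.9999] F [ 0.   -0.51 -0.18] w 0.0006 q [-0.11  0.33  0.47  1.97 -0.2   0.9   1.64]
along 33.2 mm lateral 0.5 mm  Fpush -0.20 Flat -0.46
```

View pics/sc8.png

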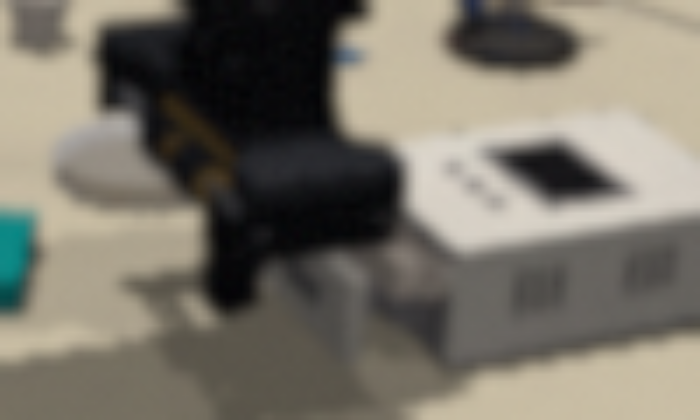

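The fingers are free and the drawer has stayed in. I'll clear the arm and check.

>>> {"fn": "send_rows", "kwargs": {
  "commands": [
    [-0.5,0.2,0,0,0,0,1],
    [-0.7,0.3,0.3,0,0,0,1],
    [-0.5,0.2,0.8,0,0,0,1],
    [0,0,1,0,0,0,1],
    [0,0.3,1,0,0,0,1],
    [0,0.8,0.8,0,0,0,1],
    [0,1,0.3,0,0,0,1],
    [0,1,0,0,0,0,1],
    [0,1,0,0,0,0,1],
    [0,1,0,0,0,0,1]
  ]
}}

```text
time: 15.48
ee_pos: [0.424, -0.0214, 0.1576]
eef_rot: [0.205, 0.979, 0.003, -0.002]
ft_force: [1.4, 0.5, 0.9]
width: 0.0005
```

>>> {"fn": "send_rows", "kwargs": {
  "commands": [
    [0,1,0,0,0,0,1],
    [0,1,0,0,0,0,1],
    [0,0.5,0,0,0,0,1],
    [0,0,0,0,0,0,1],
    [0,0,0,0,0,0,1],
    [0,0,0,0,0,0,1]
  ]
}}

```text
time: 15.98
ee_pos: [0.4256, 0.0635, 0.1597]
eef_rot: [0.201, 0.98, 0.004, 0.001]
ft_force: [0.1, -0.5, -0.1]
width: 0.0006
```

Run:
```python
from h import *
st()
im=r.camera('top'); cv2.imwrite('pics/top9.png',cv2.resize(im[150:250,320:420],None,fx=6,fy=6,interpolation=cv2.INTER_CUBIC))
s=r.camera('scene'); cv2.imwrite('pics/sc9.png',cv2.resize(s[180:230,330:410],None,fx=10,fy=10,interpolation=cv2.INTER_CUBIC))
cv2.imwrite('pics/top9f.png',im)
for e in (.056,.06,.064):
    B=bed+e*u
    C=[np.r_[B+sx*.0385*u+sy*.0265*v,.046] for sx,sy in((-1,-1),(-1,1))]
    P=[np.r_[B-.07*u+sy*.048*v,.055] for sy in(-1,1)]
    print(e,((proj('top',C+P)-[320,150]+.5)*6).round().tolist(),((proj('scene',C+P)-[330,180]+.5)*10).round().tolist())
```

```text
t15.98 pos [0.4256 0.0635 0.1597] jaw deg 66.77 z [ 0.0029  0.0084 -1.    ] F [ 0.06 -0.47 -0.09] w 0.0006 q [-0.46 -0.06  0.21  2.04  0.01  1.16  0.91]
0.056 [[318.0, 336.0], [235.0, 304.0], [336.0, 396.0], [183.0, 336.0]] [[331.0, 284.0], [260.0, 216.0], [274.0, 304.0], [150.0, 179.0]]
0.06 [[321.0, 330.0], [237.0, 297.0], [338.0, 390.0], [186.0, 330.0]] [[342.0, 283.0], [271.0, 215.0], [286.0, 302.0], [161.0, 178.0]]
0.064 [[323.0, 324.0], [240.0, 291.0], [341.0, 383.0], [188.0, 324.0]] [[353.0, 281.0], [282.0, 213.0], [297.0, 300.0], [172.0, 176.0]]
```

View pics/top9.png

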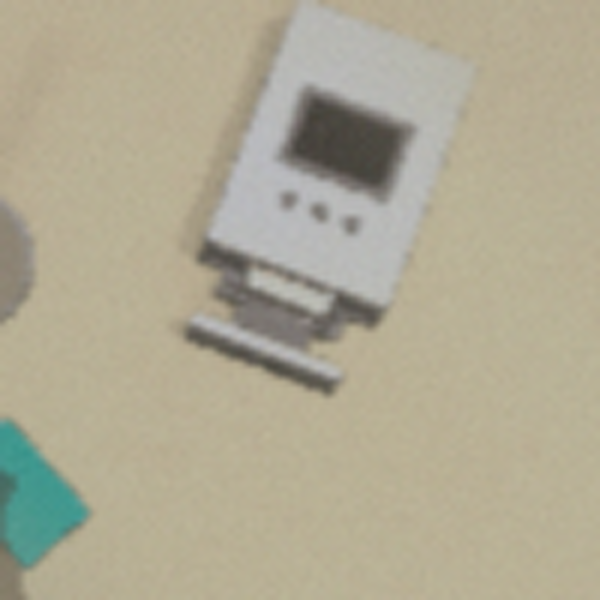

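View pics/sc9.png

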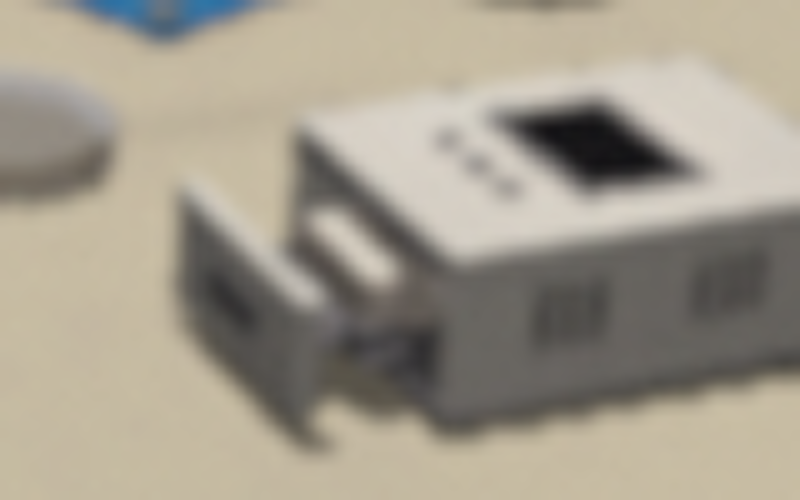

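View pics/top9f.png

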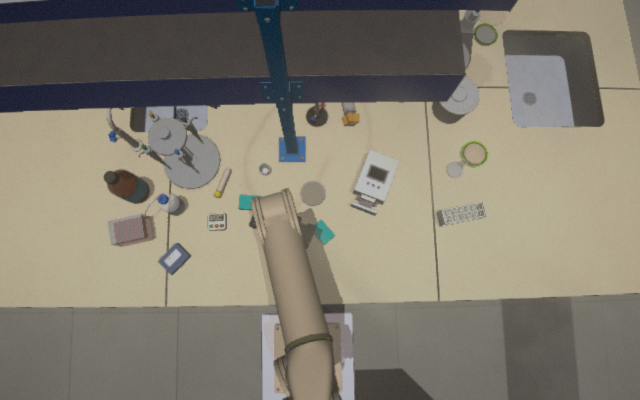

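Run:
```python
from h import *
from scipy.ndimage import map_coordinates
im=cv2.imread('pics/top9f.png')
b,m,p=white(im,(345,200,380,217)); c,s,a=rect('top',p,.055); print('plate',c,s,a,'tray mm',((c-bed)@u+.07)*1e3,'lat',(c-bed)@v*1e3)
# intensity profile along u on z=.046 plane, for several lateral offsets; coordinate = s relative bed start
S=np.arange(-.02,.05,.002)
for n,f in(('top',im),('scene',r.camera('scene'))):
  if n=='scene': cv2.imwrite('pics/sc10f.png',f)
  h=cv2.cvtColor(f,cv2.COLOR_BGR2GRAY).astype(float)
  for l in(-.015,0,.015):
    uv=proj(n,[np.r_[bed+x*u+l*v,.046] for x in S])
    print(n,l,[(int(round(x*1e3)),int(g)) for x,g in zip(S,map_coordinates(h,[uv[:,1],uv[:,0]],order=1))])
big=cv2.resize(im[188:216,345:389],None,fx=18,fy=18,interpolation=cv2.INTER_CUBIC); cv2.imwrite('pics/top10.png',big)
```

```text
plate [ 0.51322736 -0.21062804] (96.79035186767578, 10.050893783569336) 66.62113189697266 tray mm 69.49771835671834 lat -0.026018990069500283
top -0.015 [(-20, 176), (-18, 168), (-16, 159), (-14, 127), (-12, 97), (-10, 88), (-8, 86), (-6, 106), (-4, 129), (-2, 157), (0, 176), (2, 175), (4, 164), (6, 141), (8, 126), (10, 122), (12, 120), (14, 119), (16, 119), (18, 120), (20, 123), (22, 131), (24, 124), (26, 110), (28, 118), (30, 138), (32, 161), (34, 179), (36, 183), (38, 181), (40, 170), (42, 155), (44, 135), (46, 120), (48, 141)]
top 0 [(-20, 175), (-18, 172), (-16, 163), (-14, 149), (-12, 116), (-10, 92), (-8, 99), (-6, 113), (-4, 139), (-2, 163), (0, 174), (2, 173), (4, 158), (6, 140), (8, 126), (10, 120), (12, 118), (14, 118), (16, 119), (18, 121), (20, 123), (22, 120), (24, 114), (26, 112), (28, 116), (30, 139), (32, 168), (34, 179), (36, 183), (38, 179), (40, 172), (42, 147), (44, 121), (46, 126), (48, 138)]
top 0.015 [(-20, 172), (-18, 166), (-16, 155), (-14, 125), (-12, 99), (-10, 87), (-8, 89), (-6, 109), (-4, 134), (-2, 162), (0, 177), (2, 174), (4, 157), (6, 131), (8, 118)
[... 686 characters left out ...]
8, 85), (-6, 93), (-4, 103), (-2, 119), (0, 137), (2, 158), (4, 173), (6, 184), (8, 182), (10, 175), (12, 157), (14, 138), (16, 118), (18, 101), (20, 92), (22, 89), (24, 96), (26, 108), (28, 126), (30, 148), (32, 169), (34, 183), (36, 195), (38, 194), (40, 189), (42, 174), (44, 156), (46, 133), (48, 112)]
scene 0.015 [(-20, 156), (-18, 135), (-16, 111), (-14, 98), (-12, 86), (-10, 85), (-8, 85), (-6, 91), (-4, 101), (-2, 117), (0, 136), (2, 157), (4, 174), (6, 188), (8, 195), (10, 198), (12, 195), (14, 192), (16, 185), (18, 177), (20, 163), (22, 148), (24, 131), (26, 123), (28, 125), (30, 139), (32, 156), (34, 171), (36, 184), (38, 186), (40, 186), (42, 174), (44, 161), (46, 141), (48, 122)]
```

View pics/top10.png

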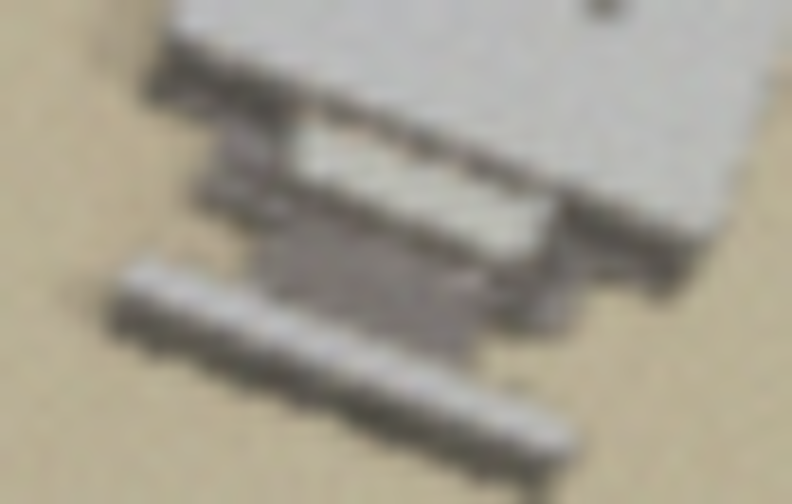

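```bash
python3 -c "
from h import *
st(); print(r.close_job())"
```

```text
t16.13 pos [0.4255 0.0628 0.1596] jaw deg 66.66 z [ 0.0027  0.0084 -1.    ] F [ 0.33 -0.43 -0.7 ] w 0.0003 q [-0.46 -0.06  0.21  2.04  0.01  1.16  0.91]
the job is handed in; nothing more can be done
None
```

The white slide box is lying flat in the drawer's bed, the drawer is latched in, and I handed the job in at 16.1 s. `r.close_job()` reports no verdict, so this rests on my own checks.

- **Placing:** I gripped the box across its 53 mm width and let it go in the bed with the drawer still out. Its corners in the scene picture were within about 2 mm of the ideal position.
- **Pressing:** I pressed the front plate in small steps until it stopped moving at about 13 N, the highest push I read. I then backed off slowly. One reading on the way (10.4 N, then 7.3 N) looked like a passing spike rather than the stop, so I went on to a steady stop.
- **After letting go:** About 1.4 s later the drawer was still in, at 69–70 mm in the top view. The box's front edge was at 30–31 mm in both pictures, where 31 mm would be ideal, so the box is centred along the drawer to about 1 mm. I judged its sideways position only by eye after the press.
- **Clearance:** The arm ended well clear, with no contact force on the tool. In the last top view the bystanders I could see look unmoved; I did not measure them.

No check failed. By eye, the box's edge first seemed up to 10 mm too deep in the enlarged views; brightness profiles along the drawer settled it at about 1 mm.

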